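# Shim the rocking comparator stand

### The arm

A 6-joint arm with a two-finger parallel gripper is mounted at the origin on the work surface; the furniture and walls round the work are solid. World frame = base frame: x ahead of the robot, y to its left, z up, the work surface at z = 0. Lengths are in m, angles in rad, forces in N, time in s.
With the tool pointing down it reaches from about 0.325 to 0.9 m from the base axis. Payload 6.1 kg.
Tool frame: the origin (TCP) lies midway between the tips of the shut fingers; the grasp point (between the pads) lies 19 mm behind it; x points along the fingers, y is the direction in which the jaws open and shut, and the axes are right-handed (so a half turn about x gives the same grasp; the last joint's range is limited). The gripper opens to 85 mm and grips with 20 to 120 N. Pads are 22 mm wide; open, the fingers measure 114 mm over their backs; the gripper's body (76 mm by 85 mm) begins 54 mm behind the grasp point. The pads swing forward as they close: fully open they stand 13 mm farther back than shut.
Start: joints at [1.217, 0.22, 1.526, -0, 1.395, -0.126], TCP at [0.141, 0.609, 0.231] pointing down, gripper open.
Joint ranges: [-2.98, 2.98], [-0.91, 2.08], [0.09, 2.57], [-1.24, 4.39], [0.2, 2.65], [-2.68, 2.68]. Speed limits (rad/s): [2.57, 2.57, 3.01, 3.14, 3.14, 3.14].

### API

Orientations are given as [roll, pitch, yaw] about the fixed x, y, z axes, in that order (R = Rz(yaw) Ry(pitch) Rx(roll)).
In Python, from plant import movep, move_l, set_joints, gripper_to, hold, inverse_kinematics, observe, get_image, get_calibration, Unreachable, job_done gives the robot as it stands. Calls block until the motion is done:
- movep(position, orientation): joint-space move of the TCP to a pose.
- move_l(position, feed=0.15, rotation=None, max_force=None): straight line of the TCP; rotation=None keeps the orientation; feed is the mean speed in m/s. With max_force (N) it stops when the force on the tool has changed by that much, and returns True; else False.
- set_joints(angles): joint-space move.
- gripper_to(opening, f_grip=None): finger opening in m; f_grip is the grip in N (None keeps the last); returns when the fingers have stopped.
- hold(seconds).
- inverse_kinematics(position, orientation): joint angles nearest the present ones, or None.
- observe(): the state.
- get_image(name): name is "scene" or "top" or "wrist"; returns (picture, depth): 400x640x3 uint8, red, green, blue; 400x640 float32, m along the optical axis (not along the pixel's ray), 0 where there is no reading.
- get_calibration(name): a dict with "intrinsics" (3x3 intrinsics, pixels), "world_from_camera" (4x4, takes a point from camera to world coordinates). Camera axes: x right, y down, z forward; pixel columns grow to the right and rows downward; lengths in m; the calibration is good to about 2 mm. A picture is of the moment at which its call begins: read the wrist's pose just before it. get_calibration takes no time and is no camera call; for the wrist camera it gives the pose at the moment of the call.
A pose or a line that the arm cannot do raises Unreachable and nothing moves.
- job_done(): hands the job in, once; it reports no verdict.
The state is a dict: "time_s": time; "q": joint angles; "joint_velocities": joint speeds; "joint_torque": joint torques, N m; "eef_pos": TCP position; "tcp_rot": TCP orientation; "ft_force": force on the tool from outside, world axes, zero at the start; "torque": the same for the moment, N m; "opening": finger opening in m.
Only numpy, scipy, OpenCV 4.12 (cv2) and the standard library are available. Lean on these libraries where they do the work, as an engineer would, in place of code of your own. Each camera call takes 0.05 s, during which the arm holds its last target. There are 200 camera calls.

### The job

The gauge stand rocks because its brass foot, the one under the yellow dot, does not reach the bench. Without gripping or lifting anything, push the loose wooden wedge, thin end first, under that foot until it is snug and the stand neither rocks nor is jacked up out of level. Then press down firmly on the yellow dot with the fingertips to prove that the corner no longer gives, and move clear, leaving the wedge in place; do not shove the stand about or disturb the things around it.

Things in the scene. Friction and masses are not known exactly. Their poses are not given: they have to be found in the camera images.
- stand: Loose gauge stand, about 2 kg: steel plate 170 (x) x 150 (y) mm, top 54 mm above the bench, feet at x +-70, y +-60 mm. Three feet have black pads; the brass ball foot at (-70, +60) hangs over the bench. A green block with column and dial gauge, up to 205 mm high, stands on the opposite corner (+50, -42). Origin at bench level under the plate's centre, z up.
- bare_foot (a point): Lowest point of the brass ball foot (ball 22 mm across), 12.5 mm above the bench at the start; axes as the stand's. The plate's underside is 34 mm above the bench. 2 to 4 N down on this corner, unsupported, rocks the stand over; as much on the ball from below starts to lift the stand out of level.
- press_pad: The yellow dot, a disc 26 mm across and 3 mm thick on the plate's corner straight above the brass foot, fixed to the stand. Origin: centre of its underside, 54 mm above the bench (top 57 mm); axes as the stand's. Press on its top; about 10 N is a firm press.
- wedge: Loose brown beech wedge, 34 (x) x 95 (y) x 22 mm, 35 g. Origin: centre of its underside. Thick end (upright face, to push on) at y = +47.5 mm, thin end (4 mm) at y = -47.5 mm, pointing roughly at the brass foot at the start. Its top is 13 mm + 0.19 y high: the ball first touches when it stands over y = -4 mm; each 10 mm farther lifts it 1.9 mm. It stays by friction where left.
- mug: Loose white mug with green dots, 78 mm across, 93 mm high, a bystander. Origin: centre of its underside.
- blue_jar: Loose blue jar with a white cap, 60 mm across, 120 mm high, a bystander. Origin: centre of its underside.
- tape_roll: Loose roll of tan tape, 98 mm across, 25 mm high, lying flat, a bystander. Origin: centre of its underside.
- plug: Loose white plaster plug, 43 mm across, 38 mm high, a bystander. Origin: centre of its underside.
- cup: Loose grey clay cup, 76 mm across, 81 mm high, a bystander. Origin: centre of its underside.
Mind the look-alikes: they are no part of the job. Several things have the shape of the wedge; the one meant has the colours described above.

How it is judged:
By the outcome, as a careful person would: the job done as asked, in the order asked, and still so for the second after the job is handed in, with the robot touching nothing.
It also fails if it takes over 72 s, if anything falls off the work surface, if the arm or the gripper's body presses on something with over 40 N, if the wrist force passes 120 N, or if a joint passes its speed limit or range.

## Working session

There is one attempt and no reset: what is moved stays moved. The work goes in short steps, each a Python script; the robot and the scene stay as the last script left them, time stands still between calls to the robot, and variables do not carry over. Pictures are saved under pics/ and viewed, about 8 in all and at most 12, crops included, and the job is handed in when it is done.

```bash
mkdir -p pics; ls; python3 - <<'E'
from plant import *
import cv2,numpy as np
for n in("top","scene"):
    p,d=get_image(n);cv2.imwrite(f"pics/{n}0.png",p[...,::-1]);np.savez(f"{n}0.npz",p=p,d=d)
    c=get_calibration(n);print(n,c["intrinsics"],c["world_from_camera"])
o=observe();print(o["time_s"],o["tcp_rot"],o["ft_force"])
E
```

```text
pics
top [[461.88911095   0.         318.17249663]
 [  0.         461.88911095 200.43371795]
 [  0.           0.           1.        ]] [[ 1.08925729e-03 -9.98674390e-01  5.14614123e-02  3.21004283e-01]
 [-9.99635198e-01  3.01359537e-04  2.70070314e-02  3.59924473e-02]
 [-2.69867390e-02 -5.14720567e-02 -9.98309743e-01  1.14634663e+00]
 [ 0.00000000e+00  0.00000000e+00  0.00000000e+00  1.00000000e+00]]
scene [[447.78788705   0.         314.06267796]
 [  0.         447.78788705 200.26696537]
 [  0.           0.           1.        ]] [[ 0.54907429 -0.55347772  0.62624263 -0.47774531]
 [-0.83549777 -0.38274288  0.39427321 -0.49885195]
 [ 0.02146847 -0.7397096  -0.67258368  0.97546668]
 [ 0.          0.          0.          1.        ]]
0.1 [-1.68857849  1.56896634 -1.91638729] [-0.32698104  0.75477332 -0.54485151]
```

View pics/top0.png

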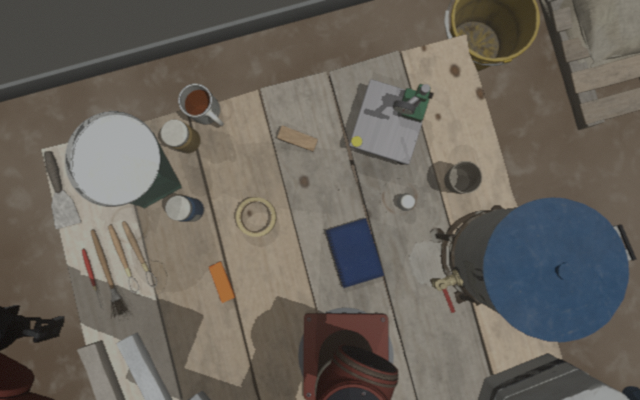

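View pics/scene0.png

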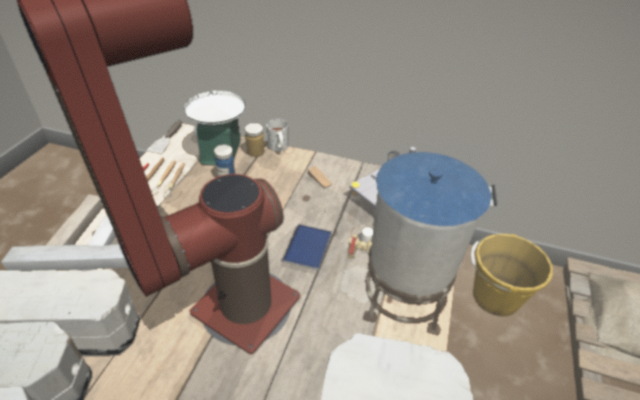

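The top view shows the candidates for the wedge: a brown bar at (297,138), an orange bar at (221,282), and a red stick at (447,298). Tool handles lie near (120,255). The brown one at (297,138) fits the description. The stand is at (387,122) with its yellow dot at (357,141), and the scene view agrees: wedge at (319,177), dot at (355,185). I'll go round the scale for a close wrist look.

```bash
cat > h.py <<'E'
from plant import *
import cv2,numpy as np
def down(yaw): return [0,np.pi/2,yaw]
def ray(cal,uv,z):
    K,T=cal["intrinsics"],cal["world_from_camera"]
    d=T[:3,:3]@np.linalg.inv(K)@np.array([uv[0],uv[1],1.]);o=T[:3,3]
    return (o+d*(z-o[2])/d[2])[:2]
def proj(cal,P):
    K,T=cal["intrinsics"],cal["world_from_camera"]
    c=K@(T[:3,:3].T@(np.array(P)-T[:3,3]));return c[:2]/c[2]
def yellow(p):
    h=cv2.cvtColor(p,cv2.COLOR_RGB2HSV)
    return cv2.inRange(h,(22,120,90),(36,255,255))
def big(m):
    n,l,s,c=cv2.connectedComponentsWithStats(m);i=1+np.argmax(s[1:,4]);return c[i],s[i],(l==i).astype(np.uint8)
E
python3 - <<'E'
from h import *
o=observe();x,y,z=o["eef_pos"]
move_l([0.12,0.45,0.38],feed=0.2)
gripper_to(0.0)
R=down(-0.1)
for yaw in (-0.1,):
    print(inverse_kinematics([0.42,0.03,0.36],down(yaw)),inverse_kinematics([0.42,0.03,0.36],down(yaw+np.pi)))
movep([0.42,0.03,0.36],R)
c=get_calibration("wrist");p,d=get_image("wrist")
np.savez("w1.npz",p=p,d=d,K=c["intrinsics"],T=c["world_from_camera"])
cv2.imwrite("pics/w1.png",p[...,::-1]);o=observe();print(o["time_s"],o["eef_pos"],o["q"],c["world_from_camera"])
E
```

```text
[-0.11646123 -0.33804491  1.82346514  0.          1.65617242 -1.58725755] [-1.16461225e-01 -3.38044906e-01  1.82346514e+00 -4.44089210e-16
  1.65617242e+00  1.55433510e+00]
4.0333 [0.41997175 0.03073823 0.36009204] [-1.14871706e-01 -3.38126365e-01  1.82335911e+00  2.17897749e-04
  1.65623308e+00 -1.58691230e+00] [[ 9.84308748e-02  9.50473956e-01  2.94806076e-01  3.44480655e-01]
 [ 9.95143594e-01 -9.42413059e-02 -2.84218961e-02  3.72831045e-02]
 [ 7.68637515e-04  2.96171970e-01 -9.55134322e-01  5.04023988e-01]
 [ 0.00000000e+00  0.00000000e+00  0.00000000e+00  1.00000000e+00]]
```

View pics/w1.png

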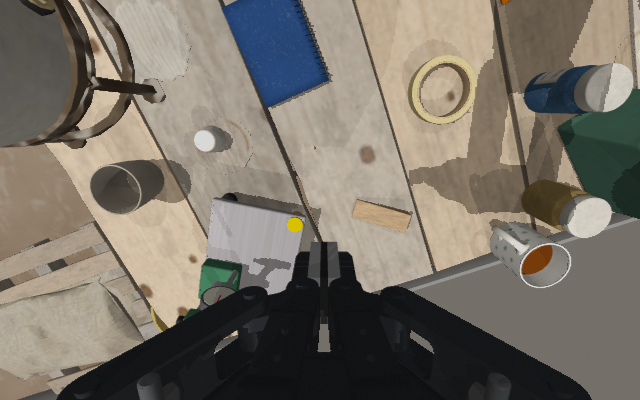

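The wrist view shows the brown wedge at (382,216), long axis running from (355,207) to (410,223), and the yellow dot at (295,225). The lens is clear of both. Next I measure them with depth.

```bash
python3 - <<'E'
from h import *
f=np.load("w1.npz");p,d=f["p"],f["d"];cal=dict(intrinsics=f["K"],world_from_camera=f["T"])
v,u=np.mgrid[:400,:640];K,T=f["K"],f["T"]
X=np.stack([(u-K[0,2])/K[0,0]*d,(v-K[1,2])/K[1,1]*d,d],-1)@T[:3,:3].T+T[:3,3]
c,s,m=big(yellow(p));print("dot px",c,s,"xy",ray(cal,c,.057),"med",np.median(X[m>0],0))
t=np.load("top0.npz");tc=get_calibration("top");c2,_,_=big(yellow(t["p"])[:260,330:380].copy());print("top dot",ray(tc,c2+[330,0],.057))
# bench z and wedge heights
print("bench z",np.median(X[235:245,330:345,2]), "noise",X[170:190,370:400,2].std())
for a in np.linspace(0,1,9):
    q=np.array([357,208])*(1-a)+np.array([408,223])*a; i,j=int(q[1]),int(q[0])
    print((j,i),np.median(X[i-2:i+3,j-2:j+3].reshape(-1,3),0).round(4))
h=cv2.cvtColor(p,cv2.COLOR_RGB2HSV)
for q in [(382,216),(365,205),(400,220),(340,215),(382,190),(382,240),(425,215)]: print(q,h[q[1],q[0]],p[q[1],q[0]])
cr=cv2.resize(p[190:245,270:430],None,fx=5,fy=5,interpolation=cv2.INTER_CUBIC);cv2.imwrite("pics/w1c.png",cr[...,::-1])
# plate by height
m=((X[...,2]>.045)&(X[...,2]<.062)&(u>195)&(u<310)&(v>190)&(v<290)).astype(np.uint8)
_,_,m=big(m);pts=X[m>0][:,:2].astype(np.float32);r=cv2.minAreaRect(pts*1000);print("plate",r,cv2.boxPoints(r))
E
```

```text
dot px [294.55789474 224.24736842] [287 217  16  15 190] xy [ 0.51726947 -0.02591727] med [ 0.51679632 -0.02577753  0.05829154]
top dot [ 0.51827922 -0.02439098]
bench z 0.000859929791526326 noise 0.0008753780950697729
(357, 208) [0.5174 0.0791 0.0065]
(363, 209) [0.5197 0.0893 0.0082]
(369, 211) [0.5233 0.0991 0.0109]
(376, 213) [0.5277 0.1108 0.0125]
(382, 215) [0.5314 0.1206 0.0149]
(388, 217) [0.535  0.1304 0.0169]
(395, 219) [0.5391 0.1418 0.0193]
(401, 221) [0.5428 0.1514 0.0211]
(408, 223) [0.5531 0.1683 0.0023]
(382, 216) [ 17  83 191] [191 164 129]
(365, 205) [ 17  86 196] [196 168 130]
(400, 220) [ 17  92 186] [186 156 119]
(340, 215) [ 18  32 190] [190 180 166]
(382, 190) [ 18  37 186] [186 175 159]
(382, 240) [ 18  31 189] [189 180 166]
(425, 215) [ 16  54 195] [195 176 154]
plate ((557.0996704101562, -102.09697723388672), (150.4159393310547, 153.8499755859375), 72.04435729980469) [[ 460.7361    -149.92749  ]
 [ 607.0929    -197.35648  ]
 [ 653.46326    -54.266464 ]
 [ 507.10645     -6.8374786]]
```

View pics/w1c.png

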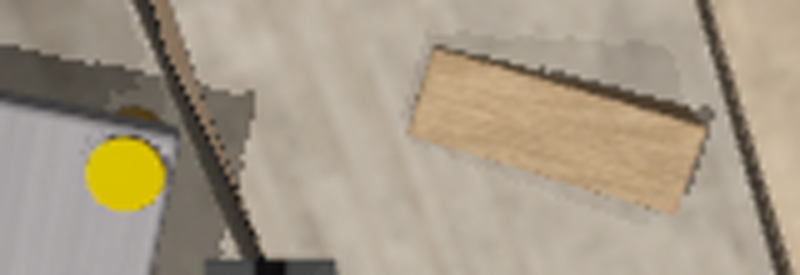

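The crop confirms the brown wedge, thin end on the left pointing toward the foot and the depth rising to the right. Its axis misses the foot by about 35 mm, so first I nudge the thin end +x, then look again.

```bash
cat >> h.py <<'E'
def snap(name):
    c=get_calibration("wrist");p,d=get_image("wrist")
    np.savez(name+".npz",p=p,d=d,K=c["intrinsics"],T=c["world_from_camera"])
    cv2.imwrite(f"pics/{name}.png",p[...,::-1]);return c,p,d
def cloud(c,d):
    v,u=np.mgrid[:400,:640];K,T=c["intrinsics"],c["world_from_camera"]
    return np.stack([(u-K[0,2])/K[0,0]*d,(v-K[1,2])/K[1,1]*d,d],-1)@T[:3,:3].T+T[:3,3]
def wedge(c,p,d,near,r=.075):
    "centre xy and yaw from the coloured top face"
    X=cloud(c,d);h=cv2.cvtColor(p,cv2.COLOR_RGB2HSV)
    m=((np.abs(h[...,0].astype(int)-17)<5)&(h[...,1]>65)&(X[...,2]>.0015)&(X[...,2]<.026)&(np.hypot(X[...,0]-near[0],X[...,1]-near[1])<r)&(d>0)).astype(np.uint8)
    m=cv2.morphologyEx(m,cv2.MORPH_OPEN,np.ones((3,3)));_,s,m=big(m)
    P=(X[m>0][:,:2]*1000).astype(np.float32);rc=cv2.minAreaRect(P);b=cv2.boxPoints(rc)
    e=[b[1]-b[0],b[2]-b[1]];a=max(e,key=np.linalg.norm);a=a*np.sign(a[1])
    return np.array(rc[0])/1000,np.arctan2(-a[0],a[1]),rc[1]
E
python3 - <<'E'
from h import *
f=np.load("w1.npz");c=dict(intrinsics=f["K"],world_from_camera=f["T"])
C,yaw,sz=wedge(c,f["p"],f["d"],(.531,.119));print("wedge",C,np.degrees(yaw),sz)
foot=np.array([.5172,-.0255])
ps=-0.13
R=lambda a:np.array([[np.cos(a),-np.sin(a)],[np.sin(a),np.cos(a)]])
P=C+R(yaw)@[-.017,-.036];n=R(ps)@[1,0]
s=P-n*(.011+.018)
movep([*s,.12],down(ps));move_l([*s,.003],feed=.1);f0=observe()["ft_force"]
e=P+n*(-.011+.012)
print(move_l([*e,.003],feed=.04,max_force=8),observe()["eef_pos"],observe()["ft_force"]-f0)
move_l([*s,.003],feed=.1);move_l([*s,.12],feed=.15)
movep([.42,.06,.30],down(-.1))
c,p,d=snap("w2");C,yaw,sz=wedge(c,p,d,C);print("wedge",C,np.degrees(yaw),sz, "aim",np.degrees(np.arctan2(-(C-foot)[0],(C-foot)[1])))
k,_,_=big(yellow(p));print("dot",ray(c,k,.057),observe()["time_s"])
E
```

```text
wedge [0.53421045 0.12186746] -19.558332 (103.38618469238281, 34.658329010009766)
False [0.50682634 0.09353521 0.00279035] [0.72037346 0.67852315 0.0371927 ]
wedge [0.54001904 0.12009723] -9.985035 (94.7889633178711, 34.100948333740234) aim -8.907345966690801
dot [ 0.51693222 -0.02588518] 9.475
```

View pics/w2.png

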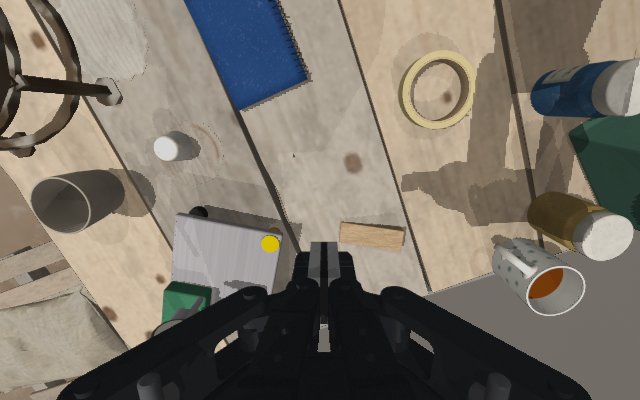

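The wedge is now at (372,234) px with yaw -10°, against an aim of -8.9°. The mug handle at (508,255) is near where the gripper will descend, so I check that clearance before pushing.

```bash
python3 - <<'E'
from h import *
f=np.load("w2.npz");c=dict(intrinsics=f["K"],world_from_camera=f["T"]);X=cloud(c,f["d"])
m=(X[...,2]>.02)&(X[...,2]<.15)&(X[...,1]>.17)&(X[...,1]<.5)&(X[...,0]>.35)
v,u=np.where(m);k=(u>470)&(v>170);Q=X[v[k],u[k]];print("min y",Q[np.argsort(Q[:,1])[:400:50]].round(3))
C,a=np.array([.54,.1201]),np.radians(-9.2);ax=np.array([-np.sin(a),np.cos(a)]);s=C+ax*(.0475+.011+.006)
print(s,inverse_kinematics([*s,.006],down(a-np.pi/2)),inverse_kinematics([*s,.006],down(a+np.pi/2)))
E
```

```text
min y [[0.561 0.294 0.058]
 [0.559 0.296 0.056]
 [0.56  0.298 0.069]
 [0.559 0.3   0.041]
 [0.558 0.302 0.05 ]
 [0.572 0.306 0.087]
 [0.579 0.311 0.086]
 [0.608 0.313 0.06 ]]
[0.55031234 0.18377029] [ 1.86403024e-01  3.80979230e-01  1.79168010e+00 -4.44089210e-16
  9.68933323e-01  3.46973316e-01] None
```

```bash
python3 - <<'E'
from h import *
foot=np.array([.5170,-.0257]);C=np.array([.54,.1201])
a=np.arctan2(-(C-foot)[0],(C-foot)[1]);ax=np.array([-np.sin(a),np.cos(a)])
T=lambda dist:foot+ax*(dist+.0475+.011)   # pusher pose for wedge centre 'dist' short of foot
s=C+ax*(.0475+.011+.008)
movep([*s,.14],down(a-np.pi/2));move_l([*s,.008],feed=.1)
hold(.2);f0=observe()["ft_force"]
print(move_l([*T(.022),.008],feed=.05,max_force=6))
hold(.2)
def F():
    g=[]
    for _ in range(5): hold(.02);g.append(observe()["ft_force"])
    return np.array(g)
g=F();print("F",g.mean(0)-f0,g.std(0),observe()["eef_pos"],T(.022))
c,p,d=snap("w3");k,_,_=big(yellow(p));print("dot",ray(c,k,.057),observe()["time_s"])
E
```

```text
False
F [-1.15331373  0.72041265  0.27402615] [0.46179975 0.35189493 0.37899457] [0.5295372  0.05388527 0.00797413] [0.52954378 0.05381669]Traceback (most recent call last):
  File "<stdin>", line 15, in <module>
  File "h.py", line 15, in big
    n,l,s,c=cv2.connectedComponentsWithStats(m);i=1+np.argmax(s[1:,4]);return c[i],s[i],(l==i).astype(np.uint8)
                                                    ~~~~~~~~~^^^^^^^^^
    return _wrapfunc(a, 'argmax', axis=axis, out=out, **kwds)
    return bound(*args, **kwds)
ValueError: attempt to get argmax of an empty sequence
```

View pics/w3.png

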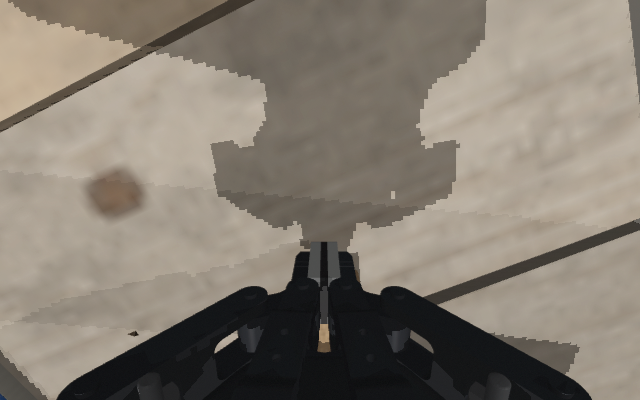

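In the wrist view the fingers hide the wedge; only a corner of it shows at (357,265). I'll use the fixed cameras instead.

```bash
python3 - <<'E'
from h import *
out=[]
for n,(r,cc) in dict(top=(145,350),scene=(185,345)).items():
    p,d=get_image(n);cr=p[r-45:r+45,cc-50:cc+50];out.append(cv2.resize(cr,None,fx=4,fy=4,interpolation=cv2.INTER_CUBIC))
    print(n,proj(get_calibration(n),[.517,-.0257,.0125]))
cv2.imwrite("pics/f1.png",np.hstack(out)[...,::-1])
E
```

```text
top [355.63164325 144.78382699]
scene [354.07232239 194.32099559]
```

View pics/f1.png

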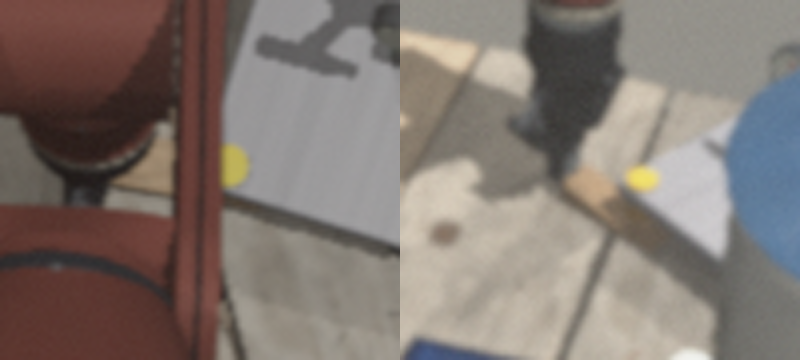

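The scene crop shows the wedge in front of the fingers at (570,170)–(660,245), running under the corner; the foot projects to (636,217), on the wedge. Now fine force-watched steps.

```bash
python3 - <<'E'
from h import *
foot=np.array([.5170,-.0257]);C=np.array([.54,.1201])
a=np.arctan2(-(C-foot)[0],(C-foot)[1]);ax=np.array([-np.sin(a),np.cos(a)])
T=lambda dist:foot+ax*(dist+.0475+.011)
def F():
    g=[]
    for _ in range(20): hold(.01);g.append(observe()["ft_force"])
    return np.array(g).mean(0)
b=F()[:2]@ax;print("rest",b)
move_l([*T(.012),.008],feed=.03,max_force=4)
base=F();b=base[:2]@ax
for k in range(11,-6,-1):
    stop=move_l([*T(k/1000),.008],feed=.01,max_force=5)
    g=F();r=(g-base)[:2]@ax;e=(observe()["eef_pos"][:2]-foot)@ax-.0585
    print(k,stop,round(r,2),"actual short mm",round(e*1000,2),round((g-base)[2],2))
    if stop or r>1.4: break
print(observe()["time_s"])
E
```

```text
rest 0.008117906097236182
11 False -0.11 actual short mm 11.03 0.26
10 False 0.08 actual short mm 9.97 0.21
9 False 0.07 actual short mm 8.99 0.33
8 False -0.09 actual short mm 7.99 0.15
7 False -0.21 actual short mm 6.98 0.12
6 False 0.07 actual short mm 6.0 0.11
5 False -0.17 actual short mm 5.0 0.07
4 False -0.05 actual short mm 3.97 0.14
3 False 1.15 actual short mm 3.1 0.23
2 False 4.94 actual short mm 2.35 0.09
21.0167
```

Contact began about 3.5 mm short, and the force is now 4.9 N. Backing off, then a look.

```bash
python3 - <<'E'
from h import *
a=np.radians(-8.95);ax=np.array([-np.sin(a),np.cos(a)])
e=observe()["eef_pos"]
move_l([*(e[:2]+ax*.03),.008],feed=.08);move_l([*(e[:2]+ax*.03),.15],feed=.2)
movep([.42,.0,.27],down(-.1));hold(.2)
c,p,d=snap("w4");k,s,m=big(yellow(p));print("dot",ray(c,k,.057),"z",np.median(cloud(c,d)[m>0],0))
C,y,sz=wedge(c,p,d,(.52,.02),.05);print(C,np.degrees(y),sz,"foot px",proj(c,[.517,-.0257,.0125]),observe()["time_s"],observe()["ft_force"])
X=cloud(c,d)
v,u=np.mgrid[:400,:640];mm=((X[...,2]>.045)&(X[...,2]<.062)&(u<310)&(v>150)&(X[...,0]>.45)).astype(np.uint8)
P=X[big(mm)[2]>0];A=np.c_[P[:,:2]-[.517,-.0257],np.ones(len(P))];print("plane",np.linalg.lstsq(A,P[:,2],rcond=None)[0])
E
```

```text
dot [ 0.51266629 -0.03070518] z [ 0.51007551 -0.03040296  0.05861015]
[ 0.52183264 -0.00319309] -9.253363 (52.711734771728516, 33.80815124511719) foot px [312.85545114 234.10819012] 24.2333 [0.27198302 0.42093942 0.35229328]
plane [ 0.0176266  -0.00161684  0.05497698]
```

View pics/w4.png

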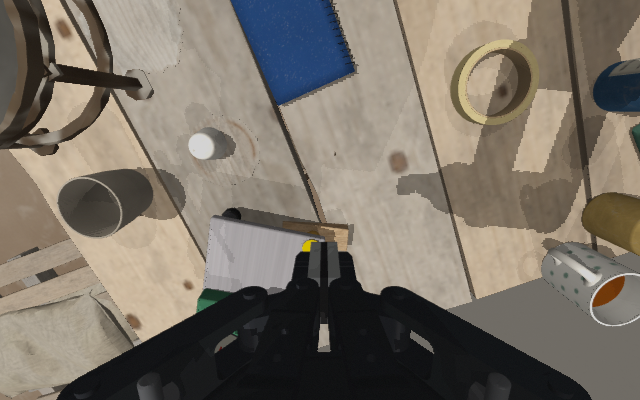

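The wrist view shows the wedge going under the plate corner at (285–353, 220–245), and its axis passes within about 1 mm of the foot. The dot at (310,245) is half hidden by the fingers, so I recheck it from farther back and then press.

```bash
python3 - <<'E'
from h import *
movep([.40,.03,.33],down(-.1));hold(.2)
c,p,d=snap("w5");k,s,m=big(yellow(p));D=ray(c,k,.057);print("dot",D,s)
X=cloud(c,d);v,u=np.mgrid[:400,:640]
def plane(X):
    mm=((X[...,2]>.045)&(X[...,2]<.062)&(u<310)&(v>150)&(X[...,0]>.45)&(X[...,0]<.6)&(X[...,1]<0)&(X[...,1]>-.16)).astype(np.uint8)
    P=X[big(mm)[2]>0];return np.linalg.lstsq(np.c_[P[:,:2]-[.517,-.0257],np.ones(len(P))],P[:,2],rcond=None)[0]
print("plane now",plane(X))
f=np.load("w1.npz");print("plane start",plane(cloud(dict(intrinsics=f["K"],world_from_camera=f["T"]),f["d"])))
if np.hypot(*(D-[.517,-.0257]))<.006:
    movep([*D,.11],down(-.1));hold(.3);f0=observe()["ft_force"]
    move_l([*D,.064],feed=.05,max_force=5)
    st=False;z=.064
    while z>.050:
        z-=.0005;st=move_l([*D,z],feed=.01);hold(.05)
        g=np.mean([(hold(.01),observe()["ft_force"])[1] for _ in range(8)],0)-f0
        print(round(observe()["eef_pos"][2]*1000,2),g.round(2))
        if g[2]>11: break
    hold(.7);print("held",observe()["eef_pos"],observe()["ft_force"]-f0)
    print(observe()["time_s"])
E
```

```text
dot [ 0.51733669 -0.02578827] [287 238  17  15 208]
plane now [0.01346037 0.00098872 0.05519887]
plane start [0.00954049 0.00042377 0.05518057]
63.68 [-0.45  0.12  1.17]
63.0 [-0.37  0.02  1.3 ]
62.49 [-0.17  0.08  1.01]
61.98 [-0.36  0.22  0.87]
61.48 [-0.38  0.02  1.37]
60.97 [-0.46  0.05  0.94]
60.51 [-0.54  0.24  0.8 ]
59.99 [-0.35  0.27  1.45]
59.48 [-0.64 -0.19  1.21]
59.0 [-0.4   0.03  0.81]
58.51 [-0.4  -0.13  1.35]
57.99 [-0.33  0.18  0.92]
57.49 [-0.36  0.01  1.48]
57.07 [-0.4   0.26  1.69]
57.05 [-2.5   0.3   6.22]
57.01 [-4.44  0.68 10.34]
56.94 [-5.88  1.06 14.04]
held [ 0.51744855 -0.02576792  0.05692219] [-5.70876892  1.02316846 13.14111576]
34.1667
```

The corner is firm: contact at z = 57.1 mm, and it gave 0.1 mm under about 13 N. Release, move clear, final check.

```bash
python3 - <<'E'
from h import *
e=observe()["eef_pos"]
move_l([e[0],e[1],.14],feed=.08);movep([.40,.03,.33],down(-.1));hold(.3)
c,p,d=snap("w6");k,s,m=big(yellow(p));print("dot",ray(c,k,.057))
C,y,sz=wedge(c,p,d,(.52,.02),.05);print("wedge exposed",C,np.degrees(y),sz,observe()["time_s"])
E
```

```text
dot [ 0.5173141  -0.02572102]
wedge exposed [ 0.52109961 -0.00287055] -6.4109797 (51.25210189819336, 33.408409118652344) 36.6417
```

View pics/w6.png

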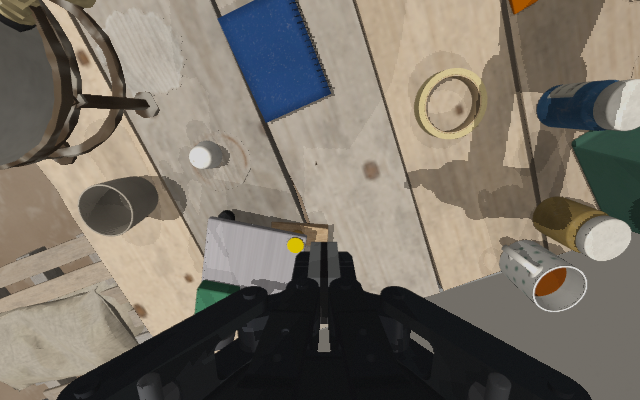

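The wedge is still under the corner at (275–333, 222–245), the dot at (295,245) hasn't moved, and the mug, tape roll, plug, cup and jar are all where they were. Handing in.

```bash
python3 -c "
from plant import *
job_done()"
```

```text
the job is handed in; nothing more can be done
```

The wedge is snug under the brass foot, the corner held when pressed, and I handed the job in with the arm clear at about 37 s of the 72 s allowed. `job_done()` gives no verdict, so this rests on my own checks.

**What I did:**
- **Nudge:** I turned the wedge's thin end toward the foot with shut fingertips, because its axis would have missed by about 35 mm.
- **Push:** I pushed on the thick face. The ball touched about 3.5 mm before the planned centre position, and I stopped about 1 mm later at 4.9 N. My force threshold was 1.4 N, but the last 1 mm step overshot it.
- **Press:** I pressed the yellow dot to 13–14 N.

**Last checks:**
- **Level:** the fingertips met the dot at 57.1 mm, against 57.0 mm nominal, so the stand is not noticeably jacked up.
- **Firmness:** the corner gave about 0.1 mm under the press. There was also about 6 N of sideways force.
- **Stand position:** the dot stayed within 0.5 mm of where it started.
- **Surroundings:** in the last picture the wedge is in place and the bystanders look undisturbed.

**Checks that disagreed:**
- **Plate slope:** the depth-camera fit gave 0.013 after the push and 0.0095 before. The corner height was unchanged, so I took this as camera noise.
- **Wedge angle:** it read -9.3° before the press and -6.4° after. Both readings come from only the exposed half of the wedge, so it may have turned slightly or not at all.

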